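# Unlock and lift out the filter cassette

## Robot

A 6-joint arm with a two-finger parallel gripper is mounted at the origin on a cart in front of the work surface, level with it; the furniture and walls round the work are solid. World frame = base frame: x ahead of the robot, y to its left, z up, the work surface at z = 0. Lengths are in m, angles in degrees, forces in N, time in s.
With the tool pointing down it reaches from about 0.4 to 0.825 m from the base axis. Payload 7 kg.
Tool frame: the origin (TCP) lies midway between the tips of the shut fingers; the grasp point (between the pads) lies 19 mm behind it; z points along the fingers, y is the line along which they close (so a half turn about z gives the same grasp; the last joint's range is limited). The gripper opens to 88 mm and grips with 3 to 60 N. Pads are 19 mm wide; open, the fingers measure 130 mm over their backs; the gripper's body (78 mm by 193 mm) begins 47 mm behind the grasp point.
Start: joints at [87.153, 20.546, 0.682, 0, -70.136, -16.507], TCP at [0.224, 0.637, 0.227] pointing down, gripper open.
Joint ranges: [-176.03, 176.03], [-82.01, 121.73], [-58.28, 71.71], [-173.87, 95.51], [-174.79, -0.11], [-173.66, 173.66]. Speed limits (degrees/s): [136.94, 136.94, 172.46, 180, 180, 180].

## Interface

Orientations are given as [roll, pitch, yaw] about the fixed x, y, z axes, in that order (R = Rz(yaw) Ry(pitch) Rx(roll)).
In Python, from plant import ctrl gives the robot as it stands. The module is installed in compiled form; this text tells all that it offers.
- The arm moves only by the tool send_rows, never from a script. Its argument "plan" is a list that holds one entry, the list of rows, each a list of 6 numbers: the shift along the tool's x, y, z in cm, then the turn, a rotation vector about the tool's x, y, z in degrees. A call has 1 to 8 rows; each row is the pose to reach, as a shift and turn from the pose commanded when the call began, along the tool's axes at that moment; what a row does not reach only later rows make up. A row lasts 1/12 s, in which the tool goes at most 41.7 mm and 7.16 degrees, less where a joint would pass 70% of its speed; a pose out of reach is approached as far as the arm can. A call with a gripper value outside its range is refused whole. "fingers" is the opening, from 0 (shut) to 1 (fully open), set as the call begins (left out, the last holds). The fingers move at their own pace and stop on an object; the grip force is fixed at half the most. Time passes only in rows, so rows that repeat a pose let the fingers close. It gives the time, the measured TCP pose, the force, the opening and the grip force at its end, in the units of the state.
- ctrl.get_obs(): the state, without advancing time (a new reading comes with each control period).
- ctrl.snapshot(name): name is "scene" or "top" or "wrist"; returns a dict with "img" (400x640x3 uint8, red, green, blue), "K" (3x3 intrinsics, pixels), "pose" (4x4, takes a point from camera to world coordinates). Camera axes: x right, y down, z forward; pixel columns grow to the right and rows downward; lengths in m; the calibration is good to about 2 mm. A picture is of the moment at which its call begins. There is no depth.
- ctrl.close_job(): hands the job in; it is judged then, once.
The state is a dict: "clock": time; "joint_pos": joint angles; "qvel": joint speeds; "tau": joint torques, N m; "tool_pos": TCP position; "orientation": TCP orientation; "force": force on the tool from outside, world axes, zero at the start; "moment": the same for the moment, N m; "opening": finger opening in m; "gripper_force": force on a finger pad.
Only numpy, scipy, OpenCV 4.12 (cv2) and the standard library are available. Lean on these libraries where they do the work, as an engineer would, in place of code of your own. Each camera call takes 0.05 s, during which the arm holds its last target. There are 200 camera calls.

## Task

The filter cassette in the grey dock is due for inspection: turn the black knob anticlockwise, about a quarter turn, so that its red tongue swings fully clear of the cassette while the cassette still sits in the dock. Then pinch the cassette's two blue side catches together until they release, draw it straight up out of the dock and finish holding it still and upright by the pinched catches, about ten centimetres above its seat and over the dock, touching nothing but the gripper. Do not put it down or let go, leave the knob unlocked, and do not disturb the vials or the computer mouse.

Things in the scene. Friction and masses are not known exactly. Their poses are not given: they have to be found in the camera images.
- dock: grey filter dock, fixed, yawed up to 0.5 rad. Origin on the table under the centre of the cassette well; x points away from the knob, whose axis is at x -80 mm. Base plate x -112 to 44, y -50 to 50 mm, 10 mm thick. Well block x -46 to 42, y -44 to 44 mm, top at z 40 mm; well x -26 to 26, y -24 to 24 mm, floor at z 10 mm. 6 mm steel lips at z 34 to 40 mm along its y sides
- cassette: white filter cassette, orange strip on top, loose, about 0.16 kg, in the well with 2 mm play. Origin at the centre of its underside, z 10 mm when seated, axes then as the dock's; 80 mm tall. Core 48 mm in x, 22 mm in y. A nose at x -44 to -24 mm, 20 mm wide, top 36 mm above the origin, lies under the red tongue when locked. It must rise 30 mm to leave the well
- catch_left_face (a point): middle of the grip area on the outer face of the blue catch on the cassette's +y side, 60 mm above the cassette's origin. Catch: upright ribbed plate, 24 mm wide in x, 4 mm thick, free to grip from the dock's top (30 mm above the cassette's origin) up to 76 mm. Below, a 5.5 mm barb hooks under the dock's lip, so the cassette lifts only with both catches pinched
- catch_right_face (a point): the same on the catch at the cassette's -y side. The two faces are 44 mm apart at rest, 31 mm fully pinched
- lock_knob (a joint): angle of the retaining knob in rad, anticlockwise from above: 0 = red tongue straight over the cassette's nose (locked), stop at 1.57 = tongue towards the dock's +y. Starts at 0 to 0.3; the nose is free above about 0.7. Friction about 0.05 N m, stays where left
- knob_grip (a point): grip point of the black knob on its axis, 74.5 mm over the table; turns with the knob. The grip is an upright bar 40 mm long along this point's x (the direction of the red tongue), 12 mm thick along its y, from 57.5 to 88 mm over the table. Below it the red tongue, 14 mm wide, reaches 52 mm along x at 48.5 to 54.5 mm over the table
- catch_left (a joint): how far the blue catch on the cassette's +y side is pushed in, m: 0 at rest, 0.0065 fully in. At 3.5 mm its barb is clear of the lip if the cassette is centred, at 5.5 mm always. Spring: about 2 N to start, 7 N fully in
- catch_right (a joint): the same for the catch on the cassette's -y side, pushed in towards +y
- vial_1: small white plastic vial standing on the table, 19 mm across, 32 mm tall; origin at the centre of its underside. A bystander: leave it standing where it is
- vial_2: small white plastic vial standing on the table, 19 mm across, 32 mm tall; origin at the centre of its underside. A bystander: leave it standing where it is
- vial_3: small white plastic vial with a blue cap standing on the table, 19 mm across, 32 mm tall; origin at the centre of its underside. A bystander: leave it standing where it is
- mouse: black computer mouse on the table, 115 x 58 x 36 mm; origin at the centre of its underside. A bystander: leave it where it is

How it is judged (in metres and radians):
On the way, in this order (a step that is already met when the one before it is completed fails the run):
1. the knob is turned so that its tongue is clear, the cassette still seated (value of joint lock_knob above 0.9 rad and height (world z) of cassette below 0.018 m), for 0.1 s.
2. both catches are pinched in while the cassette is still in the well (value of joint each of catch_left, catch_right above 0.0045 m and height (world z) of cassette below 0.035 m), for 0.1 s.
At the end, for the whole second after the job is handed in: held by the gripper, both catches in by over 4.5 mm; underside 80 to 200 mm over the table (seated: 10 mm), within 60 mm sideways of the well centre, within 0.2 rad of upright, under 0.03 m/s, not touching the dock; knob beyond 0.9 rad; vials upright (value of joint each of catch_left, catch_right above 0.0045 m and height (world z) of cassette between 0.08 and 0.2 m and horizontal distance between cassette and dock below 0.06 m and angle between cassette's own z axis and vertical below 0.2 rad and contact force between the fingers and cassette above 3 N and contact force between cassette and dock below 0.05 N and linear speed of cassette below 0.03 m/s and value of joint lock_knob above 0.9 rad and angle between each of vial_1, vial_2, vial_3's own z axis and vertical below 0.3 rad); the arm keeps its last pose, push and grip.
It fails at once if vial_1 is moved more than 25 mm (distance of vial_1 from where it was at the start of the episode above 0.025 m).
It fails at once if vial_2 is moved more than 25 mm (distance of vial_2 from where it was at the start of the episode above 0.025 m).
It fails at once if vial_3 is moved more than 25 mm (distance of vial_3 from where it was at the start of the episode above 0.025 m).
It fails at once if mouse is moved more than 25 mm (distance of mouse from where it was at the start of the episode above 0.025 m).
It also fails if it takes over 48 s, if anything falls off the work surface, if the arm or the gripper's body presses on something with over 40 N, if the wrist force passes 120 N, or if a joint passes its speed limit or range.

## Working session

There is one attempt and no reset: what is moved stays moved. The work goes in short steps, Python scripts to look and compute and a tool call to move; the robot and the scene stay as the last step left them, time stands still between calls to the robot, and variables do not carry over. Pictures are saved under pics/ and viewed, at most 10 in all, crops included, and the job is handed in when it is done.

Besides the shell and the picture viewer there is one more tool, called after "Emit:" by a JSON object that holds its "api" and its "payload", one argument or row to a line. send_rows: Moves the arm, as the interface text tells. Its arguments: {"type":"object","properties":{"plan":{"type":"array","items":{"type":"array","items":{"type":"array","items":{"type":"number"}}}},"fingers":{"type":"number"}},"required":["plan"]}

```bash
mkdir -p pics; python3 - <<'E'
from plant import ctrl
import cv2,numpy as np,pickle
S={n:ctrl.snapshot(n) for n in("scene","top","wrist")}
pickle.dump(S,open("s0.pkl","wb"))
for n in("scene","top"): cv2.imwrite(f"pics/{n}0.png",S[n]["img"][:,:,::-1])
o=ctrl.get_obs();print(o)
for n in S: print(n,S[n]["K"].round(1).tolist(),S[n]["pose"].round(4).tolist())
E
```

```text
{'clock': 0.15, 'joint_pos': array([ 8.71520508e+01,  2.05807432e+01,  6.44479063e-01, -1.37788262e-02,
       -7.01355998e+01, -1.65087334e+01]), 'qvel': array([-0.01853954, -0.15192443,  0.25997157,  0.09988141, -0.01087357,
        0.07726311]), 'tau': array([-9.42621082e-04, -5.83277857e+01,  2.93287486e+01,  7.00119719e+00,
        8.76725855e-03, -1.06582406e-04]), 'tool_pos': array([0.22361468, 0.63648206, 0.22584464]), 'orientation': array([ 1.79927417e+02, -8.00196682e-03, -1.93613677e+01]), 'force': array([ 0.14335915,  1.00295707, -0.61695333]), 'moment': array([ 0.04451286,  0.01390138, -0.05781075]), 'gripper_force': 0.0, 'opening': 0.08756092553511943}
scene [[386.4, 0.0, 314.1], [0.0, 386.4, 196.0], [0.0, 0.0, 1.0]] [[-0.7493, -0.3061, 0.5872, -0.0015], [-0.6621, 0.3597, -0.6574, 0.5952], [-0.01, -0.8814, -0.4722, 0.5291], [0.0, 0.0, 0.0, 1.0]]
top [[436.2, 0.0, 321.9], [0.0, 436.2, 200.3], [0.0, 0.0, 1.0]] [[-0.0114, -0.9982, 0.0581, 0.506], [-0.9999, 0.0117, 0.0048, 0.0165], [-0.0055, -0.0581, -0.9983, 1.0703], [0.0, 0.0, 0.0, 1.0]]
wrist [[350.0, 0.0, 319.7], [0.0, 350.0, 197.4], [0.0, 0.0, 1.0]] [[-0.3325, -0.9002, -0.2813, 0.2995], [-0.9431, 0.3178, 0.0979, 0.6111], [0.0013, 0.2979, -0.9546, 0.3834], [0.0, 0.0, 0.0, 1.0]]
```

View pics/scene0.png

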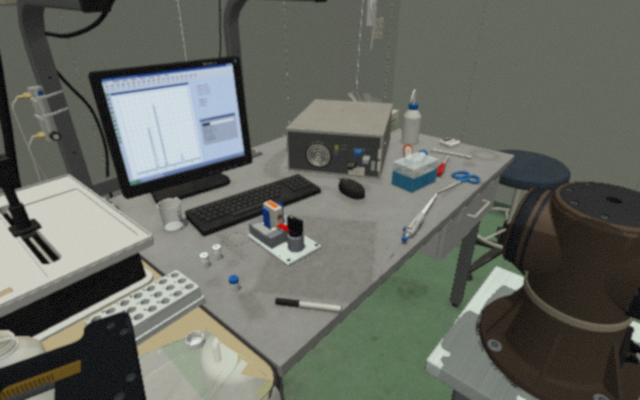

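View pics/top0.png

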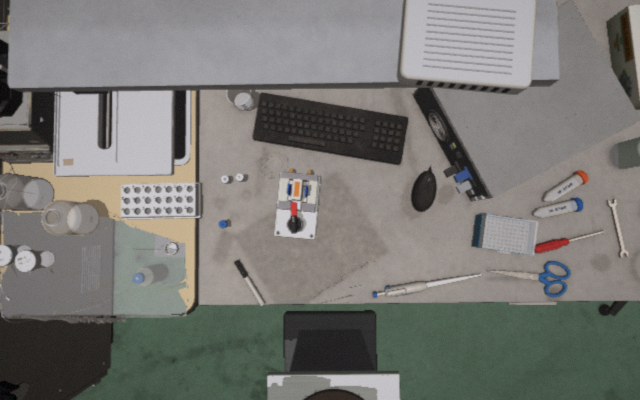

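The top view shows the dock at about (297,207), with the knob at (295,225) and the orange strip at (297,190). The vials are at (225,180), (239,177) and (224,224), and the mouse at (424,188). In the scene view the cassette is at (272,213) and the knob at (295,230). I'll measure by colour in both views.

```bash
cat > h.py <<'E'
import numpy as np,cv2
def ray(s,p):
    d=s["pose"][:3,:3]@np.linalg.inv(s["K"])@[p[0],p[1],1.];return s["pose"][:3,3],d/np.linalg.norm(d)
def onz(s,p,z):
    c,d=ray(s,p);return c+d*(z-c[2])/d[2]
def tri(obs):
    A=np.zeros((3,3));b=np.zeros(3)
    for s,p in obs:
        c,d=ray(s,p);M=np.eye(3)-np.outer(d,d);A+=M;b+=M@c
    return np.linalg.solve(A,b)
def proj(s,P):
    q=s["K"]@(np.linalg.inv(s["pose"])@np.r_[P,1])[:3];return q[:2]/q[2]
def blobs(s,lo,hi,box,amin=4):
    x0,y0,x1,y1=box;h=cv2.cvtColor(s["img"],cv2.COLOR_RGB2HSV)[y0:y1,x0:x1]
    m=cv2.inRange(h,np.array(lo),np.array(hi));n,l,st,c=cv2.connectedComponentsWithStats(m)
    out=[]
    for i in range(1,n):
        if st[i,4]>=amin:
            ys,xs=np.nonzero(l==i);r=cv2.minAreaRect(np.c_[xs+x0,ys+y0].astype(np.float32))
            out.append((int(st[i,4]),(c[i]+[x0,y0]).round(1).tolist(),np.round(r[1],1).tolist(),round(r[2],1)))
    return sorted(out,reverse=True)
E
python3 - <<'E'
from h import *;import pickle
S=pickle.load(open("s0.pkl","rb"))
B={"top":(265,160,330,245),"scene":(240,190,330,270)}
C={"orange":((8,130,120),(25,255,255)),"red":((0,150,90),(6,255,255)),"blue":((95,100,60),(130,255,255)),"black":((0,0,0),(180,255,45)),"white":((0,0,185),(180,40,255))}
for n in B:
  for c in C: print(n,c,blobs(S[n],*C[c],B[n],6)[:5])
im=S["top"]["img"][160:250,255:345,::-1];im2=S["scene"]["img"][190:280,240:330,::-1]
cv2.imwrite("pics/crop.png",cv2.resize(np.hstack([im,im2]),(800,400),interpolation=cv2.INTER_CUBIC))
E
```

```text
top orange [(58, [296.3, 188.8], [13.0, 4.0], 90.0), (9, [309.1, 171.9], [3.0, 2.0], 90.0), (7, [291.0, 170.3], [2.0, 2.0], 90.0)]
top red [(63, [293.5, 208.8], [12.5, 4.8], 80.5)]
top blue [(27, [305.9, 190.3], [10.0, 2.0], 90.0), (19, [288.3, 188.3], [1.8, 9.1], 8.1)]
top black [(48, [296.3, 224.1], [14.0, 4.0], 90.0)]
top white [(650, [295.1, 223.9], [39.6, 26.7], 5.2), (160, [282.6, 189.4], [7.8, 21.9], 6.3), (124, [312.4, 192.3], [6.8, 21.8], 7.1), (36, [295.3, 181.9], [7.8, 12.7], 45.0), (30, [293.9, 196.9], [5.0, 10.0], 90.0)]
scene orange [(32, [272.3, 204.2], [9.7, 3.3], 33.7)]
scene red [(56, [283.0, 226.6], [12.1, 4.9], 26.6)]
scene blue [(109, [265.7, 216.7], [20.7, 6.3], 82.9), (20, [279.8, 203.2], [8.0, 2.5], 33.7)]
scene black [(262, [298.8, 195.4], [11.7, 39.1], 69.7), (252, [258.8, 197.2], [13.4, 42.8], 75.2), (221, [294.7, 226.9], [18.0, 13.0], 90.0), (183, [250.3, 213.4], [8.8, 24.9], 69.4)]
scene white [(460, [289.8, 250.0], [67.4, 26.7], 2.0), (6, [276.5, 208.3], [0.7, 5.4], 68.2)]
```

View pics/crop.png

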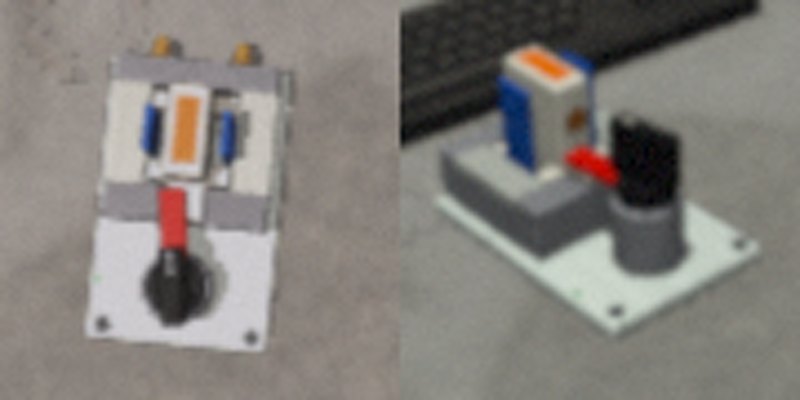

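The crop shows the dock yawed by about -6°, the tongue about 0.1 rad anticlockwise of the dock's x axis, and clear space round the knob and the catches.

```bash
python3 - <<'E'
from h import *;import pickle
S=pickle.load(open("s0.pkl","rb"));t,s=S["top"],S["scene"]
print("orange tri",tri([(t,(296.3,188.8)),(s,(272.3,204.2))]).round(4), "plane z.09",onz(t,(296.3,188.8),.09).round(4),onz(s,(272.3,204.2),.09).round(4))
print("red tri",tri([(t,(293.5,208.8)),(s,(283,226.6))]).round(4),onz(t,(293.5,208.8),.0545).round(4))
# base plate corners from the enlarged crop (scale 400/90)
f=90/400
for a in [(90,335),(265,350)]: print("base corner",onz(t,(255+a[0]*f,160+a[1]*f),.01).round(4))
for a in [(112,58),(285,70)]: print("block far corner",onz(t,(255+a[0]*f,160+a[1]*f),.04).round(4))
for v in [(225,180),(239,177),(224,224),(424,188)]: print("bystander",onz(t,v,.03).round(3))
print("blueL,R z.08",onz(t,(288.3,188.3),.086).round(4),onz(t,(305.9,190.3),.086).round(4))
print("red tongue ends")
for a in [(173,190),(174,245),(170,285)]: print(onz(t,(255+a[0]*f,160+a[1]*f),.0545).round(4))
E
```

```text
orange tri [0.5896 0.0786 0.0913] plane z.09 [0.5897 0.0786 0.09  ] [0.5914 0.077  0.09  ]
red tri [0.5465 0.0883 0.0527] [0.546  0.0878 0.0545]
base corner [0.4838 0.1357 0.01  ]
base corner [0.4746 0.0403 0.01  ]
block far corner [0.632  0.1198 0.04  ]
block far corner [0.6244 0.0274 0.04  ]
bystander [0.618 0.253 0.03 ]
bystander [0.625 0.22  0.03 ]
bystander [0.513 0.256 0.03 ]
bystander [ 0.593 -0.223  0.03 ]
blueL,R z.08 [0.5914 0.097  0.086 ] [0.5864 0.0572 0.086 ]
red tongue ends
[0.5601 0.0867 0.0545]
[0.5313 0.0864 0.0545]
[0.5104 0.0886 0.0545]
```

```bash
cat > go.py <<'E'
import sys,numpy as np
from scipy.spatial.transform import Rotation as R
from plant import ctrl
# usage: go.py x y z yaw -> shift (cm) and turn (deg) in the tool's axes
o=ctrl.get_obs();a=[float(v) for v in sys.argv[1:]]
T=R.from_euler("xyz",o["orientation"],degrees=True);G=R.from_euler("xyz",[180,0,a[3]],degrees=True)
print("move",(T.inv().apply(np.array(a[:3])-o["tool_pos"])*100).round(2),(T.inv()*G).as_rotvec(degrees=True).round(2))
print("t",round(o["clock"],2),"pos",o["tool_pos"].round(4),"rpy",o["orientation"].round(2),"F",o["force"].round(1),"j6",o["joint_pos"][5].round(1),"open",round(o["opening"],4),"gf",round(o["gripper_force"],1))
E
python3 go.py .49 .085 .22 179.9
```

```text
move [43.41 43.2   0.65] [ 1.0000e-02 -1.0000e-01  1.6074e+02]
t 0.15 pos [0.2236 0.6365 0.2258] rpy [ 1.7993e+02 -1.0000e-02 -1.9360e+01] F [ 0.1  1.  -0.6] j6 -16.5 open 0.0876 gf 0.0
```

Emit:
{"api": "send_rows", "payload": {
  "plan": [
    [[44, 43, 0, 0, 0, 160], [44, 43, 0, 0, 0, 160], [44, 43, 0, 0, 0, 160], [44, 43, 0, 0, 0, 160], [44, 43, 0, 0, 0, 160], [44, 43, 0, 0, 0, 160], [44, 43, 0, 0, 0, 160], [44, 43, 0, 0, 0, 160]]
  ]
}}

```text
clock: 0.82
tool_pos: [0.3717, 0.336, 0.2266]
orientation: [-180.0, 0.0, -77.0]
force: [-0.1, 0.1, 0.3]
opening: 0.0878
gripper_force: 0.0
```

```bash
python3 go.py .49 .085 .22 180
```

```text
move [27.12 -5.87  0.65] [1.0000e-02 1.0000e-02 1.0302e+02]
t 0.82 pos [0.3717 0.336  0.2266] rpy [-1.800e+02  1.000e-02 -7.698e+01] F [-0.1  0.1  0.3] j6 -51.6 open 0.0878 gf 0.0
```

Emit:
{"api": "send_rows", "payload": {
  "plan": [
    [[27, -5.9, 0.6, 0, 0, 103], [27, -5.9, 0.6, 0, 0, 103], [27, -5.9, 0.6, 0, 0, 103], [27, -5.9, 0.6, 0, 0, 103], [27, -5.9, 0.6, 0, 0, 103], [27, -5.9, 0.6, 0, 0, 103], [27, -5.9, 0.6, 0, 0, 103], [27, -5.9, 0.6, 0, 0, 103]]
  ]
}}

```text
clock: 1.48
tool_pos: [0.4921, 0.0851, 0.2201]
orientation: [-180.0, -0.1, -134.5]
force: [-0.1, 0.3, 0.7]
opening: 0.0874
gripper_force: 0.0
```

```bash
python3 go.py .49 .085 .22 180
```

```text
move [0.15 0.14 0.01] [-4.000e-02 -7.000e-02  4.549e+01]
t 1.48 pos [0.4921 0.0851 0.2201] rpy [-1.7999e+02 -8.0000e-02 -1.3451e+02] F [-0.1  0.3  0.7] j6 -76.9 open 0.0874 gf 0.0
```

Emit:
{"api": "send_rows", "payload": {
  "plan": [
    [[0, 0, 0, 0, 0, 45.5], [0, 0, 0, 0, 0, 45.5], [0, 0, 0, 0, 0, 45.5], [0, 0, 0, 0, 0, 45.5], [0, 0, 0, 0, 0, 45.5], [0, 0, 0, 0, 0, 45.5], [0, 0, 0, 0, 0, 45.5], [0, 0, 0, 0, 0, 45.5]]
  ]
}}

```text
clock: 2.15
tool_pos: [0.491, 0.0888, 0.2204]
orientation: [-180.0, -0.0, -179.6]
force: [-1.3, 0.3, -0.0]
opening: 0.0875
gripper_force: 0.0
```

```bash
python3 - <<'E'
from plant import ctrl;import cv2,pickle
s=ctrl.snapshot("wrist");pickle.dump(s,open("w1.pkl","wb"));cv2.imwrite("pics/w1.png",s["img"][:,:,::-1])
print(s["pose"].round(4).tolist())
E
python3 go.py .49 .085 .22 180
```

```text
[[-0.0064, 0.9549, 0.2969, 0.4098], [1.0, 0.0061, 0.0022, 0.0895], [0.0003, 0.2969, -0.9549, 0.3781], [0.0, 0.0, 0.0, 1.0]]
move [ 0.11 -0.38  0.04] [-0.   -0.02  0.62]
t 2.2 pos [0.491  0.0888 0.2204] rpy [-1.8000e+02 -2.0000e-02 -1.7938e+02] F [-0.  -0.2  0.5] j6 -122.2 open 0.0875 gf 0.0
```

View pics/w1.png

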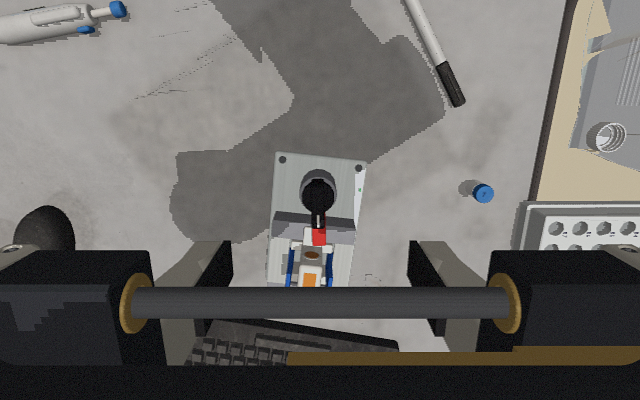

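The wrist view shows the base plate's near corners at (276,152) and (366,160), the knob at (318,195), the red tongue at (319,236) and the blue catches at (290,268) and (331,268). The gripper hides the lower part. I'll enlarge this and move the camera for a second view.

Emit:
{"api": "send_rows", "payload": {
  "plan": [
    [[6, -0.4, 0, 0, 0, 0.6], [6, -0.4, 0, 0, 0, 0.6], [6, -0.4, 0, 0, 0, 0.6], [6, -0.4, 0, 0, 0, 0.6]]
  ]
}}

```text
clock: 2.53
tool_pos: [0.4307, 0.0844, 0.221]
orientation: [180.0, 0.1, -179.9]
force: [-0.0, 0.8, 0.0]
opening: 0.0874
gripper_force: 0.0
```

```bash
python3 - <<'E'
from plant import ctrl;import cv2,pickle,numpy as np
s=ctrl.snapshot("wrist");pickle.dump(s,open("w2.pkl","wb"))
w=pickle.load(open("w1.pkl","rb"))
a=w["img"][145:295,260:380];print(s["pose"].round(4)[:3,3])
g=lambda i:(255*(i/255.)**.5).astype(np.uint8)
b=s["img"][85:235,260:380]
cv2.imwrite("pics/w12.png",cv2.resize(g(np.hstack([a,b]))[:,:,::-1],(800,500),interpolation=cv2.INTER_CUBIC))
E
python3 go.py .51 .0855 .16 180
```

```text
[0.3493 0.0853 0.3786]
move [-7.85  0.08  6.11] [0.04 0.07 0.09]
t 2.58 pos [0.4314 0.0846 0.2211] rpy [ 1.7996e+02  7.0000e-02 -1.7991e+02] F [-0.2  0.4 -0.2] j6 -126.9 open 0.0877 gf 0.0
```

View pics/w12.png

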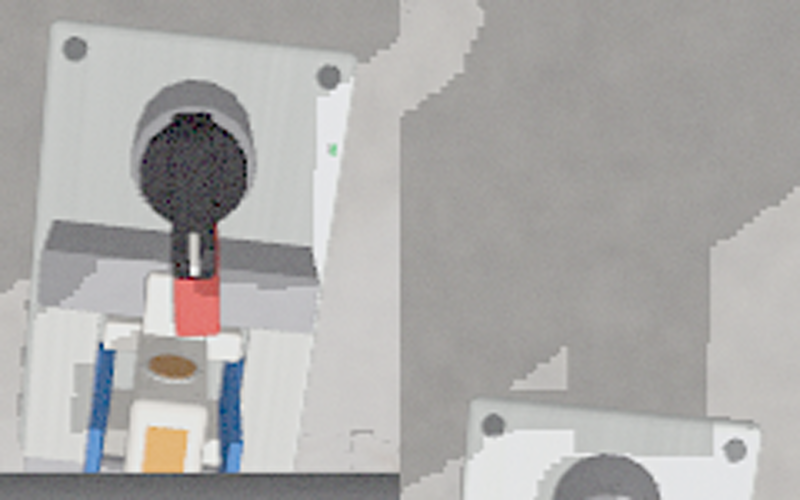

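The enlarged first view is clear: base corners at crop (52,22) and (355,55), tongue tip at (197,334), the bar's far top end at (193,277). The second view moved the dock the other way, with its base corners at (472,400) and (758,428).

```bash
python3 - <<'E'
from h import *;import pickle
w=pickle.load(open("w1.pkl","rb"));v=pickle.load(open("w2.pkl","rb"))
k=3/10.
W=lambda p:(260+p[0]*k-.5,145+p[1]*k-.5);V=lambda p:(260+(p[0]-400)*k-.5,85+p[1]*k-.5)
A=onz(w,W((52,22)),.01);B=onz(w,W((355,55)),.01);print("base",A,B,"yaw",np.degrees(np.arctan2(-(B-A)[0],(B-A)[1])))
C=onz(v,V((472,400)),.01);D=onz(v,V((758,428)),.01);print("base v",C,D,"yaw",np.degrees(np.arctan2(-(D-C)[0],(D-C)[1])))
print("tri corners",tri([(w,W((52,22))),(v,V((472,400)))]),tri([(w,W((355,55))),(v,V((758,428)))]))
for p in [(75,48),(329,76)]: print("screw",onz(w,W(p),.01))
y=np.radians(-6);X=np.array([np.cos(y),np.sin(y),0]);Y=np.array([-X[1],X[0],0])
print("dock from base",A+.112*X+.05*Y,B+.112*X-.05*Y)
print("tip right/left",onz(w,W((220,333)),.0545),onz(w,W((177,335)),.0545),"back right",onz(w,W((217,228)),.0545))
print("bar end top L/R",onz(w,W((172,277)),.088),onz(w,W((214,277)),.088), "bar near end", onz(w,W((192,113)),.088))
for s,n in((w,"w"),(v,"v")):
  print(n,"red",blobs(s,(0,120,60),(8,255,255),(250,140,390,286)),"blue",blobs(s,(100,100,40),(130,255,255),(250,140,390,286)),"or",blobs(s,(10,120,100),(25,255,255),(250,200,390,288)))
  print("blk",blobs(s,(0,0,0),(180,255,30),(270,150,370,280),30)[:3])
E
```

```text
base [0.47322202 0.04280861 0.01      ] [0.48322942 0.13946388 0.01      ] yaw -5.9111724977506865
base v [0.47275473 0.04297131 0.01      ] [0.48259657 0.1386675  0.01      ] yaw -5.871919646517548
tri corners [0.47368559 0.04255808 0.00725404] [0.48403821 0.13962653 0.0060013 ]
screw [0.48153246 0.04989452 0.01      ]
screw [0.49013713 0.13140877 0.01      ]
dock from base [0.58983489 0.08082751 0.01      ] [0.58938945 0.0780306  0.01      ]
tip right/left [0.56008487 0.0964034  0.0545    ] [0.56083006 0.08336788 0.0545    ] back right [0.52629272 0.09513638 0.0545    ]
bar end top L/R [0.52823467 0.0826584  0.088     ] [0.5281636  0.09389785 0.088     ] bar near end [0.48300529 0.08781996 0.088     ]
w red [(233, [318.7, 236.8], [17.0, 13.0], 90.0)] blue [(192, [328.8, 269.8], [32.0, 6.0], 90.0), (184, [289.5, 266.9], [5.2, 37.3], 6.7)] or [(164, [308.9, 279.8], [13.0, 12.0], 90.0)]
blk [(900, [317.7, 198.4], [48.0, 30.0], 90.0)]
v red [(4, [329.0, 283.5], [3.0, 0.0], -90.0)] blue [] or []
blk [(404, [320.0, 249.1], [29.0, 28.0], 90.0)]
```

```bash
python3 go.py .5092 .0874 .13 -178
```

```text
move [-7.77  0.26  9.11] [ 0.04  0.07 -1.91]
t 2.58 pos [0.4314 0.0846 0.2211] rpy [ 1.7996e+02  7.0000e-02 -1.7991e+02] F [-0.2  0.4 -0.2] j6 -126.9 open 0.0877 gf 0.0
```

Emit:
{"api": "send_rows", "payload": {
  "plan": [
    [[-4, 0.1, 4.5, 0, 0, -1], [-7.8, 0.3, 9.1, 0, 0, -1.9], [-7.8, 0.3, 9.1, 0, 0, -1.9], [-7.8, 0.3, 9.1, 0, 0, -1.9], [-7.8, 0.3, 9.1, 0, 0, -1.9], [-7.8, 0.3, 9.1, 0, 0, -1.9], [-7.8, 0.3, 9.1, 0, 0, -1.9]]
  ],
  "fingers": 0.5
}}

```text
clock: 3.17
tool_pos: [0.5096, 0.0875, 0.1307]
orientation: [180.0, 0.1, -178.1]
force: [-0.3, 0.6, -0.4]
opening: 0.0472
gripper_force: 0.0
```

```bash
python3 go.py .5092 .0874 .064 -178
```

```text
move [ 0.05 -0.01  6.67] [ 0.04  0.09 -0.12]
t 3.17 pos [0.5096 0.0875 0.1307] rpy [ 1.7996e+02  9.0000e-02 -1.7812e+02] F [-0.3  0.6 -0.4] j6 -119.7 open 0.0472 gf 0.0
```

Emit:
{"api": "send_rows", "payload": {
  "plan": [
    [[0, 0, 1.5, 0, 0, 0], [0, 0, 3, 0, 0, 0], [0, 0, 4.5, 0, 0, 0], [0, 0, 5.7, 0, 0, 0], [0, 0, 6.4, 0, 0, 0], [0, 0, 6.6, 0, 0, 0], [0, 0, 6.6, 0, 0, 0]]
  ]
}}

```text
clock: 3.75
tool_pos: [0.5093, 0.0875, 0.0644]
orientation: [180.0, 0.1, -178.1]
force: [-0.3, -1.3, -0.3]
opening: 0.0436
gripper_force: 0.0
```

Emit:
{"api": "send_rows", "payload": {
  "plan": [
    [[0, 0, 0, 0, 0, 0], [0, 0, 0, 0, 0, 0], [0, 0, 0, 0, 0, 0], [0, 0, 0, 0, 0, 0], [0, 0, 0, 0, 0, 0], [0, 0, 0, 0, 0, 0]]
  ],
  "fingers": 0
}}

```text
clock: 4.25
tool_pos: [0.5093, 0.0869, 0.0638]
orientation: [-180.0, 0.0, -178.1]
force: [-0.1, -1.3, 1.0]
opening: 0.0119
gripper_force: 30.0
```

```bash
python3 go.py .5092 .0874 .064 -90
```

```text
move [ 0.01  0.05 -0.02] [-3.000e-02 -2.000e-02 -8.813e+01]
t 4.25 pos [0.5093 0.0869 0.0638] rpy [-179.97    0.   -178.13] F [-0.1 -1.3  1. ] j6 -119.7 open 0.0119 gf 30.0
```

Gripped at 11.9 mm, which matches the bar. Turning it anticlockwise.

Emit:
{"api": "send_rows", "payload": {
  "plan": [
    [[0, 0, 0, 0, 0, -4], [0, 0, 0, 0, 0, -9], [0, 0, 0, 0, 0, -14], [0, 0, 0, 0, 0, -19], [0, 0, 0, 0, 0, -24], [0, 0, 0, 0, 0, -29], [0, 0, 0, 0, 0, -34], [0, 0, 0, 0, 0, -38]]
  ]
}}

```text
clock: 4.92
tool_pos: [0.5095, 0.0862, 0.0638]
orientation: [-179.9, -0.0, -139.9]
force: [2.9, -6.8, -0.5]
opening: 0.0113
gripper_force: 30.0
```

Emit:
{"api": "send_rows", "payload": {
  "plan": [
    [[0, 0, 0, 0, 0, -4], [0, 0, 0, 0, 0, -9], [0, 0, 0, 0, 0, -14], [0, 0, 0, 0, 0, -19], [0, 0, 0, 0, 0, -24], [0, 0, 0, 0, 0, -29], [0, 0, 0, 0, 0, -34], [0, 0, 0, 0, 0, -34]]
  ]
}}

```text
clock: 5.58
tool_pos: [0.5101, 0.0859, 0.0638]
orientation: [-179.9, -0.1, -105.8]
force: [6.3, -10.0, -1.2]
opening: 0.0116
gripper_force: 30.0
```

Emit:
{"api": "send_rows", "payload": {
  "plan": [
    [[0, 0, 0, 0, 0, 0], [0, 0, 0, 0, 0, 0], [0, 0, 0, 0, 0, 0]]
  ],
  "fingers": 0.4
}}

```text
clock: 5.83
tool_pos: [0.5091, 0.0873, 0.0635]
orientation: [180.0, 0.0, -106.2]
force: [-1.0, 0.2, 0.2]
opening: 0.0263
gripper_force: 0.0
```

Emit:
{"api": "send_rows", "payload": {
  "plan": [
    [[0, 0, -1, 0, 0, 0], [0, 0, -3, 0, 0, 0], [0, 0, -6, 0, 0, 0], [0, 0, -9, 0, 0, 0], [0, 0, -12, 0, 0, 0], [0, 0, -14, 0, 0, 0], [0, 0, -14, 0, 0, 0]]
  ]
}}

```text
clock: 6.42
tool_pos: [0.5115, 0.0883, 0.2093]
orientation: [-179.6, 0.3, -106.1]
force: [0.2, 0.7, 0.3]
opening: 0.0353
gripper_force: 0.0
```

```bash
python3 go.py .5 .07 .22 174 ;python3 - <<'E'
from plant import ctrl;import cv2,pickle,numpy as np
from h import *
s=ctrl.snapshot("top");c=ctrl.snapshot("scene");pickle.dump((s,c),open("t2.pkl","wb"))
cv2.imwrite("pics/t2.png",cv2.resize(np.hstack([s["img"][160:250,255:345],c["img"][190:280,240:330]])[:,:,::-1],(800,400),interpolation=cv2.INTER_CUBIC))
E
```

```text
move [ 2.07  0.59 -1.08] [-0.11  0.51 79.91]
t 6.42 pos [0.5115 0.0883 0.2093] rpy [-179.62    0.3  -106.09] F [0.2 0.7 0.3] j6 -47.7 open 0.0353 gf 0.0
```

View pics/t2.png

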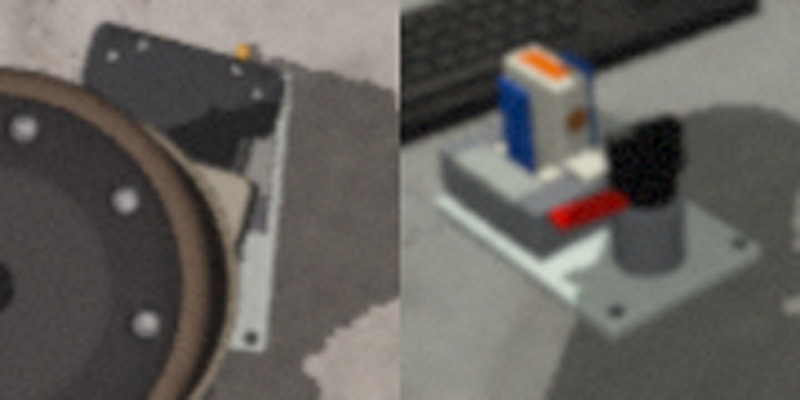

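The scene crop shows the red tongue swung out to the dock's +y side, at crop (590,208). The nose is free and the cassette is still seated. Next I'll line up with the catches.

```bash
python3 go.py .545 .083 .23 174.1
```

```text
move [-0.54 -3.55 -2.49] [1.000e-02 1.800e-01 7.976e+01]
t 6.52 pos [0.5094 0.0878 0.2051] rpy [-1.7990e+02  1.3000e-01 -1.0614e+02] F [0.7 0.7 0.2] j6 -47.7 open 0.0348 gf 0.0
```

Emit:
{"api": "send_rows", "payload": {
  "plan": [
    [[-0.1, -0.7, -2.5, 0, 0, 7], [-0.3, -1.5, -2.5, 0, 0, 14], [-0.5, -3.5, -2.5, 0, 0, 21], [-0.5, -3.5, -2.5, 0, 0, 28], [-0.5, -3.5, -2.5, 0, 0, 35], [-0.5, -3.5, -2.5, 0, 0, 42], [-0.5, -3.5, -2.5, 0, 0, 49], [-0.5, -3.5, -2.5, 0, 0, 56]]
  ],
  "fingers": 1
}}

```text
clock: 7.18
tool_pos: [0.5435, 0.0822, 0.2273]
orientation: [-180.0, -0.1, -162.5]
force: [-1.0, -0.5, 0.4]
opening: 0.0825
gripper_force: 0.0
```

Emit:
{"api": "send_rows", "payload": {
  "plan": [
    [[0, 0, 0, 0, 0, 7], [0, 0, 0, 0, 0, 14], [0, 0, 0, 0, 0, 20], [0, 0, 0, 0, 0, 23.8], [0, 0, 0, 0, 0, 23.8], [0, 0, 0, 0, 0, 23.8], [0, 0, 0, 0, 0, 23.8], [0, 0, 0, 0, 0, 23.8]]
  ]
}}

```text
clock: 7.85
tool_pos: [0.544, 0.0823, 0.2282]
orientation: [-180.0, -0.0, 174.2]
force: [0.2, 0.9, -0.6]
opening: 0.0876
gripper_force: 0.0
```

```bash
python3 go.py .5896 .0793 .15 174.1 ;python3 - <<'E'
from plant import ctrl;import cv2,pickle,numpy as np
from h import *
s=ctrl.snapshot("wrist");pickle.dump(s,open("w3.pkl","wb"))
c=proj(s,[.5896,.0793,.09]);print(c, s["pose"][:3,3].round(4))
u,v=c.astype(int);b=(u-60,v-60,u+60,v+60)
for n,lo,hi in(("blue",(100,100,40),(130,255,255)),("or",(8,120,80),(25,255,255))):
  print(n,blobs(s,lo,hi,b,30))
g=(255*(s["img"]/255.)**.6).astype(np.uint8)[b[1]:b[3],b[0]:b[2],::-1];print(b)
cv2.imwrite("pics/w3.png",cv2.resize(g,(600,600),interpolation=cv2.INTER_CUBIC))
E
```

```text
move [-4.57  0.16  7.82] [-0.02 -0.03  0.05]
t 7.85 pos [0.544  0.0823 0.2282] rpy [-1.7998e+02 -3.0000e-02  1.7415e+02] F [ 0.2  0.9 -0.6] j6 -124.8 open 0.0876 gf 0.0
[320.28371349 233.92356915] [0.4633 0.0919 0.386 ]
blue [(234, [341.1, 221.1], [41.0, 6.0], 90.0), (213, [300.4, 221.7], [41.0, 6.0], 90.0)]
or [(438, [320.9, 233.4], [33.0, 12.0], 90.0)]
(np.int64(260), np.int64(173), np.int64(380), np.int64(293))
```

View pics/w3.png

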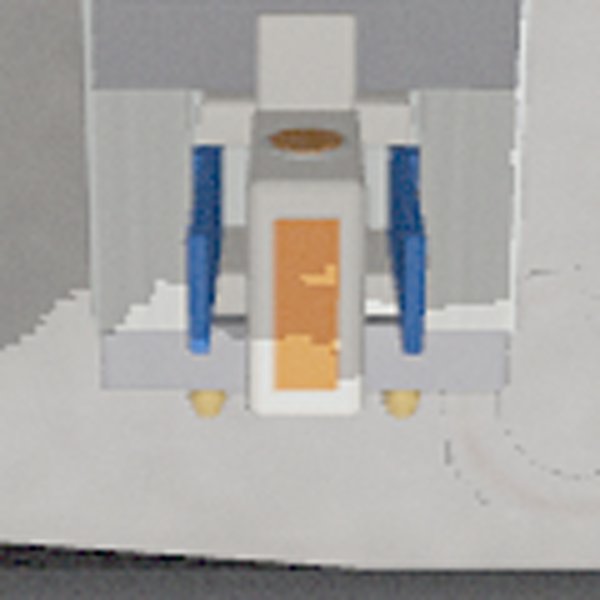

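The wrist view shows the catches' top outer edges at crop (188,293) and (426,293) and the orange strip centred at pixel (320.9,233.4), all square to the tool.

```bash
python3 - <<'E'
from h import *;import pickle
s=pickle.load(open("w3.pkl","rb"));t=pickle.load(open("s0.pkl","rb"))
W=lambda p:(260+p[0]/5-.5,173+p[1]/5-.5)
L=onz(s,W((188,293)),.086);R=onz(s,W((426,293)),.086);print(L,R,(L+R)/2,np.linalg.norm(L-R),np.degrees(np.arctan2(-(R-L)[0],(R-L)[1])))
print("or",onz(s,(320.9,233.4),.09),"tri",tri([(s,(320.9,233.4)),(t["top"],(296.3,188.8)),(t["scene"],(272.3,204.2))]))
E
python3 go.py .5898 .0795 .12 174.1
```

```text
[0.58628607 0.0580845  0.086     ] [0.59082008 0.10188998 0.086     ] [0.58855307 0.07998724 0.086     ] 0.04403949792552774 -5.909254722151791
or [0.58914246 0.07991389 0.09      ] tri [0.58912196 0.07917024 0.0914253 ]
move [-4.58  0.19 10.83] [-0.01 -0.02  0.03]
t 7.9 pos [0.5441 0.0823 0.2283] rpy [-1.7999e+02 -2.0000e-02  1.7413e+02] F [-0.3 -0.3 -0.4] j6 -124.9 open 0.0879 gf 0.0
```

Emit:
{"api": "send_rows", "payload": {
  "plan": [
    [[-3, 0.1, 3, 0, 0, 0], [-4.5, 0.2, 6, 0, 0, 0], [-4.5, 0.2, 9, 0, 0, 0], [-4.5, 0.2, 10.8, 0, 0, 0], [-4.5, 0.2, 10.8, 0, 0, 0], [-4.5, 0.2, 10.8, 0, 0, 0]]
  ]
}}

```text
clock: 8.4
tool_pos: [0.5888, 0.0794, 0.12]
orientation: [-179.9, -0.1, 174.1]
force: [-0.0, 0.5, 0.4]
opening: 0.0873
gripper_force: 0.0
```

```bash
python3 go.py .589 .0797 .052 174.1
```

```text
move [-0.02  0.05  6.8 ] [-0.09 -0.1  -0.  ]
t 8.4 pos [0.5888 0.0794 0.12  ] rpy [-1.7991e+02 -1.0000e-01  1.7410e+02] F [-0.   0.5  0.4] j6 -122.4 open 0.0873 gf 0.0
```

Emit:
{"api": "send_rows", "payload": {
  "plan": [
    [[0, 0, 1.5, 0, 0, 0], [0, 0, 3, 0, 0, 0], [0, 0, 4.5, 0, 0, 0], [0, 0, 5.8, 0, 0, 0], [0, 0, 6.6, 0, 0, 0], [0, 0, 6.8, 0, 0, 0], [0, 0, 6.8, 0, 0, 0]]
  ]
}}

```text
clock: 8.98
tool_pos: [0.5897, 0.0799, 0.0535]
orientation: [180.0, 0.1, 174.1]
force: [0.1, -0.6, -0.2]
opening: 0.0874
gripper_force: 0.0
```

Emit:
{"api": "send_rows", "payload": {
  "plan": [
    [[0, 0, 0, 0, 0, 0], [0, 0, 0, 0, 0, 0], [0, 0, 0, 0, 0, 0], [0, 0, 0, 0, 0, 0], [0, 0, 0, 0, 0, 0], [0, 0, 0, 0, 0, 0], [0, 0, 0, 0, 0, 0], [0, 0, 0, 0, 0, 0]]
  ],
  "fingers": 0
}}

```text
clock: 9.65
tool_pos: [0.5892, 0.0796, 0.0526]
orientation: [-180.0, -0.0, 174.1]
force: [-0.5, -0.6, 0.7]
opening: 0.0401
gripper_force: 3.4
```

Emit:
{"api": "send_rows", "payload": {
  "plan": [
    [[0, 0, 0, 0, 0, 0], [0, 0, 0, 0, 0, 0], [0, 0, 0, 0, 0, 0], [0, 0, 0, 0, 0, 0], [0, 0, 0, 0, 0, 0], [0, 0, 0, 0, 0, 0]]
  ]
}}

```text
clock: 10.15
tool_pos: [0.5892, 0.0796, 0.0526]
orientation: [-180.0, -0.0, 174.1]
force: [-0.6, -0.3, 2.3]
opening: 0.0277
gripper_force: 30.0
```

The grip settled at 27.7 mm, where I expected about 31, so I'll look before lifting.

```bash
python3 - <<'E'
from plant import ctrl;import cv2,pickle,numpy as np
w=ctrl.snapshot("wrist");c=ctrl.snapshot("scene");print(ctrl.get_obs()["opening"])
g=lambda i:(255*(i/255.)**.5).astype(np.uint8)[:,:,::-1]
a=cv2.resize(g(w["img"][150:400,195:445]),(400,400));b=cv2.resize(g(c["img"][175:265,230:320]),(400,400),interpolation=cv2.INTER_CUBIC)
cv2.imwrite("pics/g.png",np.hstack([a,b]))
E
```

```text
0.027591517383866577
```

View pics/g.png

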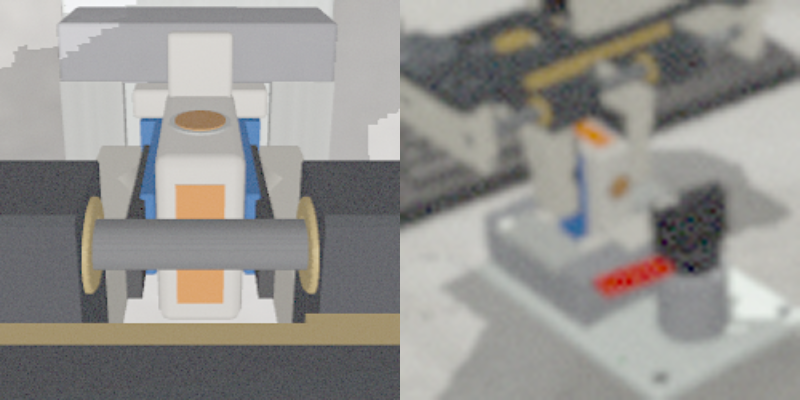

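Both pads sit on the blue catches, which are pressed in against the core, and the tongue is clear. Lifting gently.

Emit:
{"api": "send_rows", "payload": {
  "plan": [
    [[0, 0, -0.3, 0, 0, 0], [0, 0, -0.6, 0, 0, 0], [0, 0, -1, 0, 0, 0], [0, 0, -1.5, 0, 0, 0], [0, 0, -1.5, 0, 0, 0]]
  ]
}}

```text
clock: 10.67
tool_pos: [0.5899, 0.08, 0.0688]
orientation: [180.0, 0.1, 174.1]
force: [-0.1, -0.2, -1.3]
opening: 0.0275
gripper_force: 30.0
```

Emit:
{"api": "send_rows", "payload": {
  "plan": [
    [[0, 0, -1, 0, 0, 0], [0, 0, -2.2, 0, 0, 0], [0, 0, -3.5, 0, 0, 0], [0, 0, -5, 0, 0, 0], [0, 0, -6.5, 0, 0, 0], [0, 0, -7.8, 0, 0, 0], [0, 0, -8.5, 0, 0, 0], [0, 0, -8.7, 0, 0, 0]]
  ]
}}

```text
clock: 11.33
tool_pos: [0.5899, 0.0799, 0.1565]
orientation: [179.9, 0.1, 174.1]
force: [0.6, -0.4, -0.8]
opening: 0.0277
gripper_force: 30.0
```

Emit:
{"api": "send_rows", "payload": {
  "plan": [
    [[0, 0, 0, 0, 0, 0], [0, 0, 0, 0, 0, 0], [0, 0, 0, 0, 0, 0], [0, 0, 0, 0, 0, 0], [0, 0, 0, 0, 0, 0], [0, 0, 0, 0, 0, 0], [0, 0, 0, 0, 0, 0], [0, 0, 0, 0, 0, 0]]
  ]
}}

```text
clock: 12.0
tool_pos: [0.5892, 0.0797, 0.1544]
orientation: [-180.0, -0.0, 174.0]
force: [-0.6, -0.1, -1.3]
opening: 0.0278
gripper_force: 30.0
```

```bash
python3 go.py .589 .08 .153 174.1; python3 - <<'E'
from plant import ctrl;import cv2,numpy as np
c=ctrl.snapshot("scene")
g=lambda i:(255*(i/255.)**.5).astype(np.uint8)[:,:,::-1]
cv2.imwrite("pics/end.png",cv2.resize(g(c["img"][150:300,180:380]),(800,600),interpolation=cv2.INTER_CUBIC))
E
```

```text
move [0.02 0.03 0.14] [-0.   -0.01 -0.05]
t 12.0 pos [0.5892 0.0797 0.1544] rpy [-1.8000e+02 -1.0000e-02  1.7405e+02] F [-0.6 -0.1 -1.3] j6 -122.5 open 0.0278 gf 30.0
```

View pics/end.png

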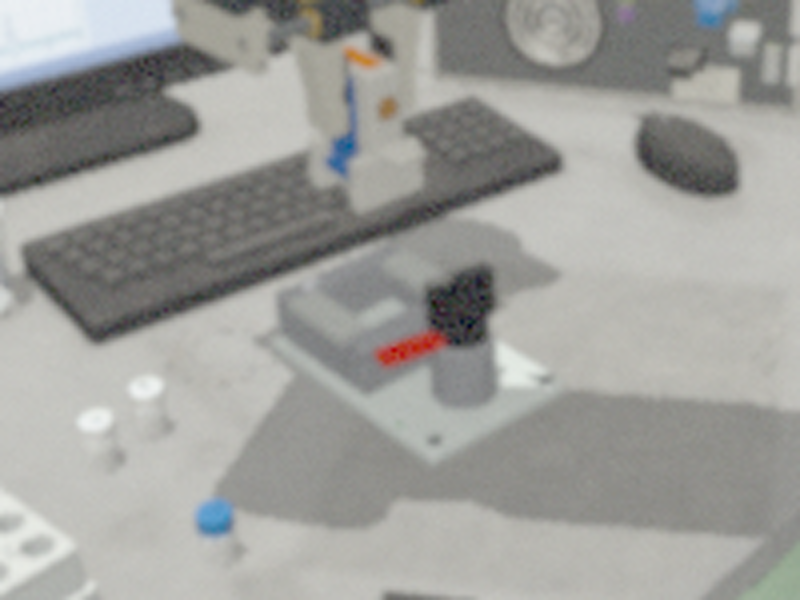

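The cassette hangs upright at crop (380,150), well above the empty dock. The tongue is clear at (410,350), and the vials and mouse are undisturbed. Handing in.

```bash
python3 -c "
from plant import ctrl
print(ctrl.close_job())"
```

```text
the job is handed in; nothing more can be done
None
```

I turned the knob to about 1.4 rad, pinched both catches and drew the cassette out. It is held upright and still about 10 cm above its seat over the dock, with the vials and mouse undisturbed. The job is handed in (about 12 s on the robot's clock), but no verdict was returned.

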